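Slide the prep board out over the waste pan and clear the spoilt round

ROBOT

A 6-joint arm with a two-finger parallel gripper is mounted at the origin on the work surface; the furniture and walls round the work are solid. World frame = base frame: x ahead of the robot, y to its left, z up, the work surface at z = 0. Lengths are in m, angles in rad, forces in N, time in s.
With the tool pointing down it reaches from about 0.275 to 0.975 m from the base axis. Payload 8.4 kg.
Tool frame: the origin (TCP) lies on the centre line of the jaws, within the pads' length; the fingertips stand env.tips_ahead ahead of it and the grasp point (between the pads) lies 5 mm behind it (env.tips_ahead is the distance from the TCP to the fingertips, in m); z points along the fingers, y is the line along which they close (so a half turn about z gives the same grasp; the last joint's range is limited). The gripper opens to 92 mm and grips with 3 to 60 N. Pads are 20 mm wide; open, the fingers measure 128 mm over their backs; the gripper's body (75 mm by 189 mm) begins 69 mm behind the grasp point.
Start: joints at [1.258, 0.353, 1.633, -0, 1.155, -0.002], TCP at [0.191, 0.595, 0.229] pointing down, gripper open.
Joint ranges: [-2.63, 2.63], [-0.92, 2.1], [0.06, 2.66], [-1.3, 4.44], [0, 2.69], [-3.02, 3.02]. Speed limits (rad/s): [2.22, 2.22, 2.79, 3.14, 3.14, 3.14].

INTERFACE

Orientations are given as a unit quaternion [x, y, z, w].
In Python, from rig import env, capture gives the robot as it stands.
- The arm moves only by the tool send_rows, never from a script. Its argument "deltas" is a list of rows, each a list of 5 numbers: the shift along the tool's x, y, z in mm, then the turn about the tool's z in degrees, then the finger opening in mm, from 0 to 91.9. A call has 1 to 20 rows; each row is the pose to reach, as a shift and turn from the pose commanded when the call began, along the tool's axes at that moment; what a row does not reach only later rows make up. A row lasts 1/12 s, in which the tool goes at most 41.7 mm and 7.16 degrees, less where a joint would pass 70% of its speed; a pose out of reach is approached as far as the arm can. A call with a gripper value outside its range is refused whole. The fingers move at their own pace and stop on an object; "grip_force" is the grip in N (left out, the last holds). Time passes only in rows, so rows that repeat a pose let the fingers close. It gives the time, the measured TCP pose, the force, the opening and the grip force at its end, in the units of the state.
- env.get_state(): the state, without advancing time (a new reading comes with each control period).
- capture(name): name is "side" or "top"; returns a dict with "frame" (384x512x3 uint8, blue, green, red), "range_z" (384x512 float32, m along the optical axis (not along the pixel's ray), 0 where there is no reading), "fx", "fy", "cx", "cy" (pixels), "R" (3x3) and "t" (3): a world point X has camera coordinates R X + t. Camera axes: x right, y down, z forward; pixel columns grow to the right and rows downward; lengths in m; the calibration is good to about 2 mm. A picture is of the moment at which its call begins.
- env.close_job(): hands the job in; it is judged then, once.
The state is a dict: "clock": time; "q": joint angles; "qd": joint speeds; "tau": joint torques, N m; "eef_pos": TCP position; "ee_rot": TCP orientation; "force": force on the tool from outside, world axes, zero at the start; "moment": the same for the moment, N m; "width": finger opening in m; "finger_force": force on a finger pad.
Only numpy, scipy, OpenCV 4.12 (cv2) and the standard library are available. Lean on these libraries where they do the work, as an engineer would, in place of code of your own. Each camera call takes 0.05 s, during which the arm holds its last target. There are 200 camera calls.

TASK

Push the white prep board out over the right-hand edge of the worktop, square to the edge, until its whole rectangular opening is clear of the edge with a finger's breadth (about 15 mm) to spare, over the steel waste pan hooked there. Then push the spoilt terrine round that lies on the board along it and through the opening so that it drops into the pan. Only push with the fingers: pick nothing up, leave the small ring cutter standing on the board where it is and disturb nothing else on the worktop.

Things in the scene. Friction and masses are not known exactly. Their poses are not given: they have to be found in the camera images.
- prep_board: white plastic board, 220 (x) x 290 (y) x 15 mm, 0.6 to 1.1 kg, loose, flat on the worktop, outer end (-y) past the right-hand edge. Origin: centre of the underside. Inner end face, to push on, at y = +145 mm. A through opening, 96 mm (x = -48 to 48) by 90 mm (y = -125 to -35), lies near the outer end. It slides under 3 to 9 N, stops with the push, and squares up when pushed at two points of the inner end face.
- opening_corner_a (a point): corner of the opening on the board's top face: of the two on the side towards the board's inner end, the one farther from the robot: board frame x 48, y -35, z 15 mm.
- opening_corner_b (a point): corner of the opening on the board's top face: of the two on the side towards the board's inner end, the one nearer the robot: board frame x -48, y -35, z 15 mm.
- opening_middle (a point): middle of the opening, level with the board's top face: board frame x 0, y -80, z 15 mm.
- worktop_edge (a point): point on the top of the worktop's right-hand edge, straight before the middle of the waste pan. The edge is straight and runs along x through this point; there is no worktop on its -y side.
- pan_mouth (a point): middle of the mouth of the steel waste pan, an open rectangular pan fixed to a rail along the right-hand edge of the worktop: 176 (x) x 162 (y) mm outside, 100 mm deep, walls 3 mm; its rim is 8 mm below the worktop's top, so the board passes over it.
- spoilt_round_center (a point): centre of the spoilt terrine round: an uneven light brown disc with a dark core, about 68 mm across and 26 mm high, 60 to 100 g, loose, lying flat on the board between the board's inner end and the opening; the point lies half-way up (13 mm above the board's top face). It is the only round on the board.
- small_cutter: small steel ring cutter, 46 mm across and 30 mm high, standing on the board on the strip beside the opening, on the side away from the robot; origin at the centre of its underside. It rides along with the board and stays where it stands.
- good_round: a good terrine round, 68 mm across and 27 mm high, on the worktop to the left of the board: leave it alone. Origin at the centre of its underside.
- large_cutter: larger steel ring cutter, 62 mm across and 32 mm high, on the worktop left of the board: leave it alone. Origin at the centre of its underside.
- slicer_handle (a point): middle of the wooden handle of the bench slicer that stands fixed on the left, its lever raised: the handle is about 110 mm long, 35 mm thick and slants up to about 0.46 m above the worktop; the lever slopes down from it to the left, to a hinge 90 mm up. Keep clear of it. The slicer's wooden bed under it is 30 mm high.
Mind the look-alikes: they are no part of the job. What is shaped like the part that bears spoilt_round_center but red is not meant.

How it is judged:
By the outcome, as a careful person would: the job done as asked, in the order asked, and still so for the second after the job is handed in, with the robot touching nothing.
It also fails if it takes over 58 s, if anything falls off the work surface, if the arm or the gripper's body presses on something with over 40 N, if the wrist force passes 120 N, or if a joint passes its speed limit or range.

## Working session

There is one attempt and no reset: what is moved stays moved. The work goes in short steps, Python scripts to look and compute and a tool call to move; the robot and the scene stay as the last step left them, time stands still between calls to the robot, and variables do not carry over. Pictures are saved under pics/ and viewed, at most 10 in all, crops included, and the job is handed in when it is done.

Besides the shell and the picture viewer there is one more tool, called after ">>>" as name(argument=value, ...) on one line, values as JSON. send_rows: Moves the arm, as the interface text tells. Its arguments: {"type":"object","properties":{"deltas":{"type":"array"},"grip_force":{"type":"number"}},"required":["deltas"]}

```bash
mkdir -p pics; cat > h.py <<'E'
from rig import env, capture
import numpy as np, cv2
def world(c,u,v,z=None):
    # with z: ray meets plane z; without: range
    ray=np.array([(u-c['cx'])/c['fx'],(v-c['cy'])/c['fy'],1.0]); R=np.array(c['R']);t=np.array(c['t'])
    if z is None:
        return R.T@(ray*c['range_z'][int(v),int(u)]-t)
    o=-R.T@t; d=R.T@ray
    return o+d*(z-o[2])/d[2]
def cloud(c):
    v,u=np.mgrid[0:384,0:512]; Z=c['range_z']
    P=np.stack([(u-c['cx'])/c['fx']*Z,(v-c['cy'])/c['fy']*Z,Z],-1)
    return (P-np.array(c['t']))@np.array(c['R'])
E
python3 - <<'E'
from h import *
for n in('top','side'):
    c=capture(n); cv2.imwrite(f'pics/{n}0.png',cv2.resize(c['frame'],(768,576))); np.save(n+'0.npy',c,allow_pickle=True)
    print(n,-np.array(c['R']).T@c['t'],c['fx'])
s=env.get_state();print(env.tips_ahead,s['eef_pos'],s['ee_rot'],s['clock'],s['width'])
E
```

```text
top [ 0.31535123 -0.21161198  0.9473264 ] 380.166501157247
side [ 0.29211896 -1.18399653  0.58177225] 448.32872659722943
0.014 [0.1910055  0.59466895 0.22796282] [ 1.54767030e-01  9.87950812e-01 -5.93170984e-04 -9.03652850e-05] 0.1 0.09182739157053417
```

View pics/top0.png

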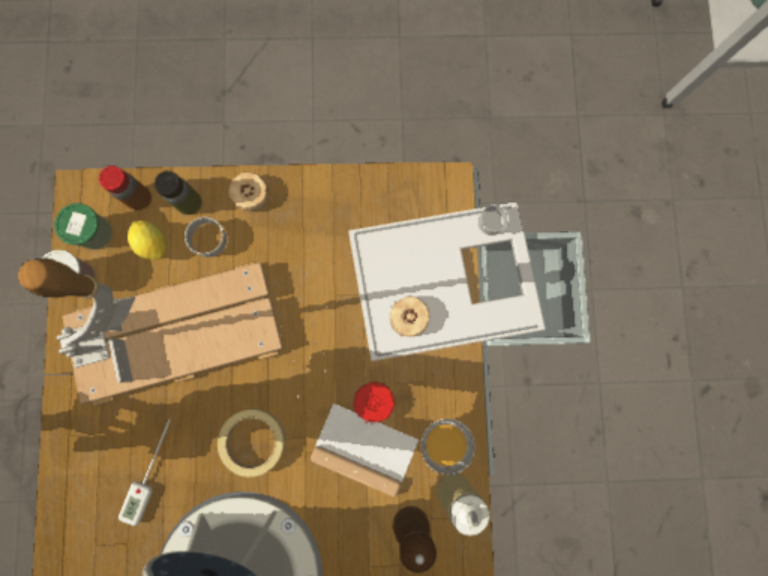

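View pics/side0.png

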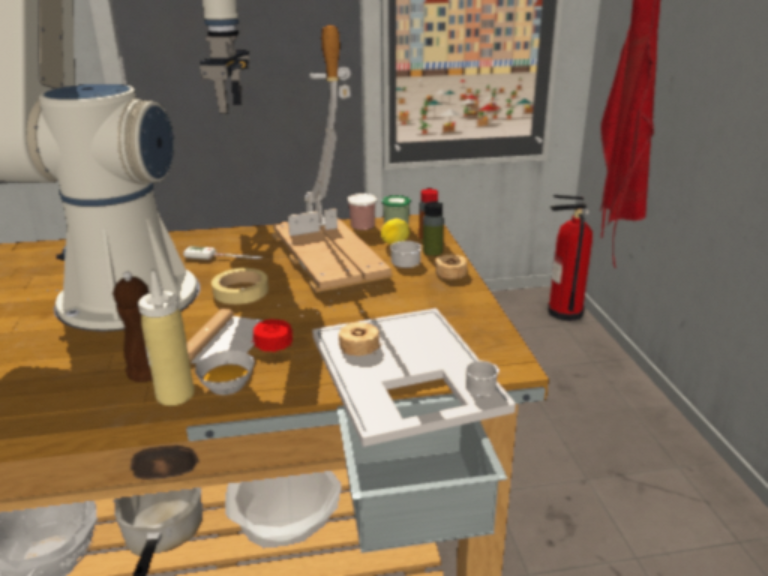

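Top picture (768x576 scale): the board's corners are at about (350,230), (516,205), (543,328) and (372,357), with its opening around (497,272). The candidates for the spoilt round are:
- The brown disc on the board, at (410,316).
- The good round on the worktop, at (248,190).
- The red look-alike, at (375,402).

I choose the one on the board. The small cutter is at (495,220) and the pan at (535,288).

```bash
cat >> h.py <<'E'
def meas(c,full=False):
    W=cloud(c); hsv=cv2.cvtColor(c['frame'],cv2.COLOR_BGR2HSV); ok=c['range_z']>0
    x,y,z=W[...,0],W[...,1],W[...,2]
    m=(ok&(z>.007)&(z<.05)&(x>.3)&(x<.75)&(y>-.75)&(y<-.1)&(hsv[...,1]<60)&(hsv[...,2]>110)).astype(np.uint8)
    n,l,s,_=cv2.connectedComponentsWithStats(m); k=1+np.argmax(s[1:,4]); m=(l==k).astype(np.uint8)
    cs,_=cv2.findContours(m,cv2.RETR_CCOMP,cv2.CHAIN_APPROX_NONE)
    out={}
    o=max(cs,key=cv2.contourArea)
    P=np.array([world(c,u,v,.015)[:2] for u,v in o[:,0]])
    r=cv2.minAreaRect((P*1000).astype(np.float32)); out['board']=(r,cv2.boxPoints(r))
    hs=sorted([q for q in cs if q is not o],key=cv2.contourArea)[::-1][:3]
    out['holes']=[cv2.minAreaRect((np.array([world(c,u,v,.015)[:2] for u,v in q[:,0]])*1000).astype(np.float32)) for q in hs if len(q)>15]
    zz=np.median(z[m>0]); out['ztop']=zz
    rm=ok&(z>zz+.012)&(z<.07)&(hsv[...,1]>50)&(hsv[...,0]>5)&(hsv[...,0]<30)
    b=(cv2.pointPolygonTest,); poly=out['board'][1]
    ins=np.zeros(m.shape,bool)
    for v,u in zip(*np.nonzero(rm)):
        ins[v,u]=cv2.pointPolygonTest(poly.astype(np.float32),(float(x[v,u]*1000),float(y[v,u]*1000)),False)>0
    if ins.sum()>20:
        Q=W[ins]; hi=Q[:,2]>np.percentile(Q[:,2],60)-.004
        out['round']=(cv2.minEnclosingCircle((Q[hi][:,:2]*1000).astype(np.float32)),Q[:,2].max(),ins.sum())
    return out
E
python3 - <<'E'
from h import *
c=np.load('top0.npy',allow_pickle=True).item()
for k,v in meas(c).items(): print(k,v)
for n,u,v in [('cIL',350,230),('cOL',516,205),('cOR',543,328),('cIR',372,357),('ha',461,248),('hb',471,304),('hc',519,241),('hd',526,296),('cut',495,220)]:
    print(n,world(c,u/1.5,v/1.5,.015 if n!='cut' else .045).round(4),world(c,u/1.5,v/1.5).round(4))
W=cloud(c);ok=c['range_z']>0
# edge: last table row
for row in (125,250,270,300,330):
    w=W[row];k=ok[row]&(abs(w[:,2])<.006);print('edge',w[k][np.argmin(w[k][:,1])].round(4))
m=ok&(W[...,2]<-.003)&(W[...,2]>-.02)&(W[...,1]<-.4)
Q=W[m];print('rim',Q.min(0),Q.max(0),len(Q))
# anything tall at the way
m=ok&(W[...,2]>.03)&(W[...,0]>.15)&(W[...,1]<.1)
n,l,s,ce=cv2.connectedComponentsWithStats(m.astype(np.uint8))
for i in range(1,n):
    if s[i,4]>8: Q=W[l==i];print(i,s[i,4],Q.min(0).round(3),Q.max(0).round(3))
E
```

```text
board (((460.1517333984375, -338.1529846191406), (221.50624084472656, 289.1134948730469), 8.71233081817627), array([[ 328.78003, -212.0404 ],
       [ 372.57306, -497.81793],
       [ 591.52344, -464.26556],
       [ 547.7304 , -178.48804]], dtype=float32))
holes [((470.63739013671875, -415.4647216796875), (100.50341796875, 95.63876342773438), 9.442619323730469), ((397.8847351074219, -276.7960510253906), (69.30426025390625, 69.75308227539062), 24.957548141479492), ((577.091552734375, -420.8249816894531), (20.476350784301758, 10.466322898864746), 88.79596710205078)]
ztop 0.014073813645756479
round (((397.4855651855469, -275.41070556640625), 32.033756256103516), np.float64(0.044041172284319426), np.int64(549))
cIL [ 0.545  -0.1827  0.015 ] [ 0.5456 -0.1826  0.0126]
cOL [ 0.5823 -0.4646  0.015 ] [ 0.5829 -0.4652  0.0128]
cOR [ 0.373  -0.4965  0.015 ] [ 0.373  -0.4967  0.0143]
cIR [ 0.3331 -0.2144  0.015 ] [ 0.3332 -0.2144  0.0129]
ha [ 0.5101 -0.3676  0.015 ] [ 0.5119 -0.3691  0.0063]
hb [ 0.4155 -0.3797  0.015 ] [ 0.4172 -0.3826 -0.0009]
hc [ 0.5199 -0.4659  0.015 ] [ 0.5201 -0.4662  0
[... 867 characters left out ...]
3 0.03 ] [0.409 0.065 0.034]
54 16 [0.391 0.005 0.03 ] [0.408 0.015 0.033]
58 26 [0.386 0.076 0.03 ] [0.4   0.098 0.033]
60 17 [0.387 0.029 0.03 ] [0.401 0.038 0.032]
63 280 [ 0.336 -0.067  0.03 ] [0.393 0.029 0.034]
67 59 [0.369 0.06  0.03 ] [0.392 0.1   0.034]
69 9 [ 0.38 -0.06  0.03] [ 0.389 -0.055  0.032]
71 24 [0.351 0.026 0.03 ] [0.385 0.043 0.034]
77 127 [0.328 0.037 0.03 ] [0.373 0.099 0.034]
86 11 [ 0.345 -0.036  0.03 ] [ 0.352 -0.021  0.035]
90 23 [0.332 0.014 0.03 ] [0.348 0.031 0.034]
94 51 [0.323 0.026 0.03 ] [0.342 0.063 0.035]
99 40 [0.317 0.078 0.03 ] [0.339 0.099 0.034]
107 125 [ 0.152 -0.369  0.03 ] [ 0.234 -0.285  0.038]
108 15 [ 0.212 -0.315  0.03 ] [ 0.232 -0.291  0.038]
```

```bash
python3 - <<'E'
from h import *
c=np.load('top0.npy',allow_pickle=True).item()
cv2.imwrite('pics/crop1.png',cv2.resize(c['frame'][125:250,220:400],None,fx=4,fy=4,interpolation=cv2.INTER_CUBIC))
E
```

```text
(no output)
```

View pics/crop1.png

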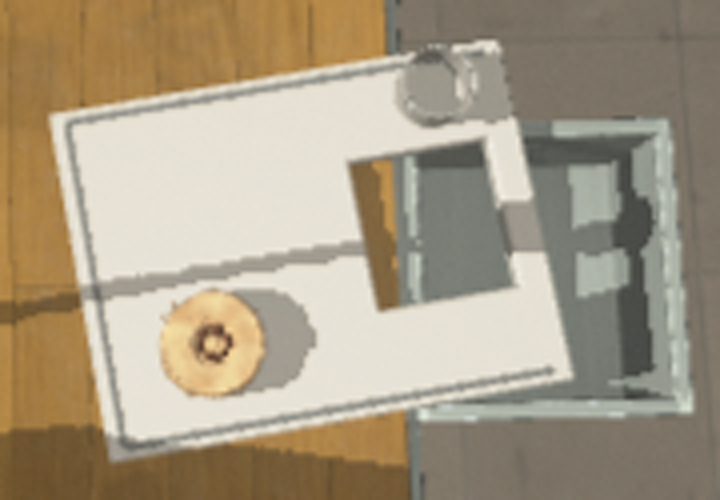

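The crop confirms it: a light brown disc with a dark core at crop pixel (212,343), and no other round on the board. Next I measure the edge, the pan and the slicer for the transit.

```bash
python3 - <<'E'
from h import *
c=np.load('top0.npy',allow_pickle=True).item()
hsv=cv2.cvtColor(c['frame'],cv2.COLOR_BGR2HSV)
for row in (118,128,165,175,185,195,245,255,265,285):
    u=np.arange(295,345); s=(hsv[row,295:345,1]>90)&(hsv[row,295:345,0]<25)
    k=u[s]; 
    if len(k): print(row,k.max(),world(c,k.max()+.5,row,0).round(4))
f=lambda u,v:(220+u/4,125+v/4)
for p in [(412,415),(690,410),(668,120),(552,124)]: print('pan',world(c,*f(*p),-.008).round(4))
for n in('top','side'):
    c=np.load(n+'0.npy',allow_pickle=True).item();W=cloud(c);ok=c['range_z']>0
    m=ok&(W[...,2]>.1)&(W[...,0]>.15)&(W[...,0]<.7)&(W[...,1]<.5)&(W[...,1]>-.6)&(W[...,2]<.5)
    l_n,l,s,_=cv2.connectedComponentsWithStats(m.astype(np.uint8))
    for i in range(1,l_n):
        if s[i,4]>15: Q=W[l==i];print(n,s[i,4],np.percentile(Q,2,0).round(3),np.percentile(Q,98,0).round(3))
    m=m&(W[...,2]>.3);Q=W[m];print(n,'hi',np.percentile(Q,1,0).round(3),np.percentile(Q,99,0).round(3))
from scipy.spatial.transform import Rotation as R
print(R.from_quat(env.get_state()['ee_rot']).as_matrix().round(3))
E
```

```text
118 315 [ 0.6381 -0.3973  0.    ]
128 315 [ 0.6113 -0.3959  0.    ]
165 317 [ 0.5135 -0.3962  0.    ]
175 318 [ 0.4875 -0.3974  0.    ]
185 318 [ 0.4618 -0.3961  0.    ]
195 318 [ 0.4363 -0.3948  0.    ]
245 321 [ 0.3114 -0.3958  0.    ]
255 322 [ 0.2869 -0.397   0.    ]
265 322 [ 0.2628 -0.3957  0.    ]
285 323 [ 0.2148 -0.3957  0.    ]
pan [ 0.3516 -0.4033 -0.008 ]
pan [ 0.3502 -0.5794 -0.008 ]
pan [ 0.5375 -0.5799 -0.008 ]
pan [ 0.5365 -0.5041 -0.008 ]
top 234 [0.596 0.158 0.101] [0.63  0.193 0.109]
top 230 [0.586 0.075 0.101] [0.621 0.109 0.109]
top 1823 [0.367 0.062 0.103] [0.417 0.23  0.458]
top hi [0.388 0.062 0.307] [0.419 0.091 0.458]
side 929 [0.369 0.059 0.11 ] [0.418 0.206 0.454]
side 62 [0.596 0.153 0.101] [0.63  0.196 0.109]
side 70 [0.587 0.069 0.1  ] [0.62  0.108 0.109]
side hi [0.174 0.057 0.305] [0.42  0.499 0.458]
[[-0.952  0.306 -0.   ]
 [ 0.306  0.952 -0.001]
 [-0.    -0.001 -1.   ]]
```

>>> send_rows(deltas=[[0,0,-20,0,91.5],[0,0,-60,0,91.5],[0,0,-100,0,91.5],[0,0,-140,0,91.5],[0,0,-180,0,91.5],[0,0,-220,0,91.5],[0,0,-260,0,91.5],[0,0,-300,0,91.5],[0,0,-320,0,91.5],[-12,-16,-320,2,91.5],[-36,-47,-320,5,91.5],[-60,-78,-320,8,91.5],[-84,-109,-320,12,91.5],[-108,-140,-320,16,91.5],[-132,-172,-320,20,91.5],[-156,-203,-320,24,91.5],[-180,-234,-320,28,91.5],[-204,-265,-320,32,91.5],[-220,-286,-320,34,91.5],[-226,-294,-320,36,91.5]])

```text
clock: 1.77
eef_pos: [0.3168, 0.2432, 0.5488]
ee_rot: [0.455, 0.891, 0.0, 0.001]
force: [0.2, 0.4, -0.5]
width: 0.0912
finger_force: 0.0
```

>>> send_rows(deltas=[[-16,-5,0,2,91.5],[-48,-14,0,5,91.5],[-80,-24,0,8,91.5],[-112,-33,0,11,91.5],[-144,-42,0,14,91.5],[-176,-52,0,17,91.5],[-208,-61,0,20,91.5],[-240,-71,0,23,91.5],[-272,-80,0,26,91.5],[-304,-90,0,29,91.5],[-336,-99,10,32,91.5],[-368,-108,35,34,91.5],[-388,-114,70,36.19,91.5],[-393,-116,110,36.19,91.5],[-393,-116,150,36.19,91.5],[-393,-116,190,36.19,91.5],[-393,-116,230,36.19,91.5],[-393,-116,270,36.19,91.5],[-393,-116,310,36.19,91.5],[-393,-116,340,36.19,91.5]])

```text
clock: 3.43
eef_pos: [0.4537, -0.1386, 0.2053]
ee_rot: [0.707, 0.707, -0.0, -0.001]
force: [0.4, -0.8, -0.1]
width: 0.0915
finger_force: 0.0
```

>>> send_rows(deltas=[[0,0,35,0,91.5],[0,0,75,0,91.5],[0,0,115,0,91.5],[0,0,150,0,91.5],[0,0,175,0,91.5],[0,0,186,0,91.5],[0,0,188,0,91.5],[0,0,188,0,91.5],[0,0,188,0,91.5]])

```text
clock: 4.18
eef_pos: [0.4555, -0.1395, 0.021]
ee_rot: [0.707, 0.707, 0.0, 0.0]
force: [0.7, 0.0, 0.8]
width: 0.0914
finger_force: 0.0
```

```bash
python3 - <<'E'
from h import *
c=capture('top'); print(meas(c)['board']); cv2.imwrite('pics/top1.png',cv2.resize(c['frame'][100:270,180:410],None,fx=3,fy=3))
s=env.get_state();print(s['eef_pos'],s['force'])
E
```

```text
(((460.1706237792969, -338.1487731933594), (221.50173950195312, 289.1122131347656), 8.70267391204834), array([[ 328.8225 , -212.01434],
       [ 372.5672 , -497.79797],
       [ 591.51874, -464.2832 ],
       [ 547.77405, -178.49957]], dtype=float32))
[ 0.45577339 -0.13966694  0.02146859] [-0.13569787 -0.36562827 -1.02600804]
```

View pics/top1.png

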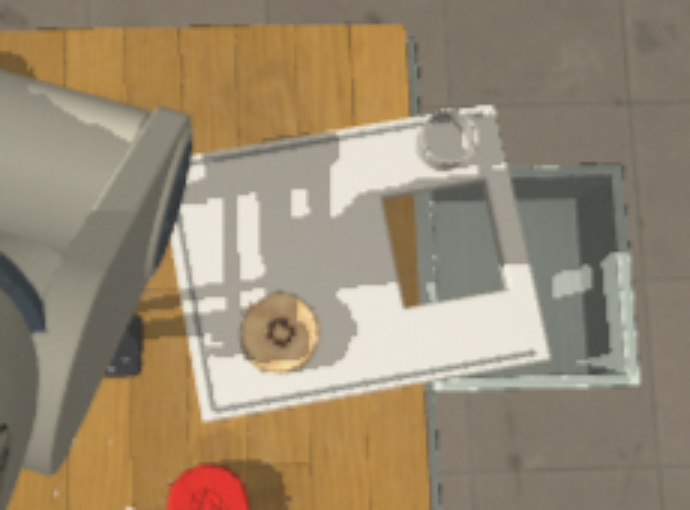

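>>> send_rows(deltas=[[-5,0,2,0,91.5],[-12,0,3,0,91.5],[-19,0,3,0,91.5],[-24,0,3,0,91.5],[-28,0,3,0,91.5],[-32,0,3,0,91.5],[-36,0,3,0,91.5],[-40,0,3,0,91.5],[-44,0,3,0,91.5],[-48,0,3,0,91.5],[-52,0,3,0,91.5],[-56,0,3,0,91.5],[-60,0,3,0,91.5],[-64,0,3,0,91.5],[-67,0,3,0,91.5],[-68,0,3,0,91.5],[-68,0,3,0,91.5]])

```text
clock: 5.65
eef_pos: [0.4549, -0.2081, 0.0176]
ee_rot: [0.707, 0.707, -0.0, 0.0]
force: [-0.1, 1.0, 0.6]
width: 0.0916
finger_force: 0.3
```

```bash
python3 - <<'E'
from h import *
c=capture('top'); o=meas(c); print(o['board']); print(o['holes'],o.get('round')); cv2.imwrite('pics/top2.png',cv2.resize(c['frame'][100:270,180:410],None,fx=3,fy=3))
s=env.get_state();print(s['eef_pos'],s['force'])
E
```

```text
(((448.2159423828125, -364.94085693359375), (221.2692413330078, 289.2277526855469), 4.230782985687256), array([[ 327.21408, -228.88301],
       [ 348.55154, -517.32263],
       [ 569.2178 , -500.99872],
       [ 547.8804 , -212.55908]], dtype=float32))
[((452.7430419921875, -443.6811218261719), (99.90522003173828, 93.79417419433594), 4.286609172821045), ((391.4886779785156, -298.82537841796875), (69.32501220703125, 68.43617248535156), 43.026214599609375), ((517.3822631835938, -451.1763610839844), (23.032629013061523, 9.857272148132324), 69.76502227783203)] (((391.0611572265625, -297.42657470703125), 31.893064498901367), np.float64(0.04427810792725863), np.int64(552))
[ 0.45476117 -0.20795269  0.017531  ] [-0.373944   -0.01469715  0.04224067]
```

View pics/top2.png

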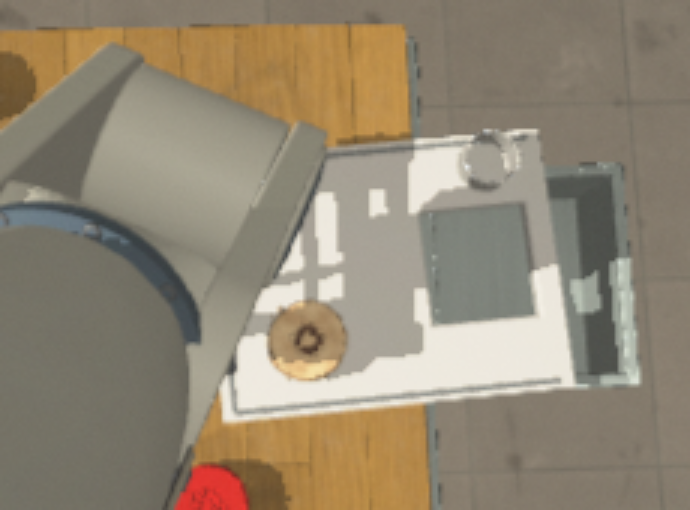

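The board is at yaw 4.2°, with the cutter and round riding along. The far finger needs more leverage, so I shift towards the far corner and push with a slight +x drag.

>>> send_rows(deltas=[[6,0,0,0,91.5],[8,6,0,0,91.5],[6,14,0,0,91.5],[3,17,0,0,91.5],[0,18,0,0,91.5],[-2,20,0,0,91.5],[-4,22,0,0,91.5],[-6,24,0,0,91.5],[-8,26,0,0,91.5],[-10,29,0,0,91.5],[-12,31,0,0,91.5],[-13,33,0,0,91.5],[-14,34,0,0,91.5],[-14,34,0,0,91.5]])

```text
clock: 6.87
eef_pos: [0.4891, -0.2218, 0.0175]
ee_rot: [0.707, 0.707, 0.0, 0.0]
force: [0.9, 2.4, -1.0]
width: 0.0914
finger_force: 0.9
```

```bash
python3 - <<'E'
from h import *
c=capture('top'); o=meas(c); print(o['board']); print(o['holes'],o.get('round'))
s=env.get_state();print(s['eef_pos'],s['force'],s['moment'])
E
```

```text
(((447.170166015625, -374.4530029296875), (289.1500244140625, 221.68992614746094), 88.32887268066406), array([[ 332.15616, -515.734  ],
       [ 553.7518 , -522.19904],
       [ 562.1842 , -233.172  ],
       [ 340.58856, -226.70697]], dtype=float32))
[((444.5850524902344, -453.3731384277344), (93.89991760253906, 98.19498443603516), 88.5662612915039), ((396.9677734375, -303.40435791015625), (67.63331604003906, 68.56757354736328), 43.35951614379883), ((516.4464111328125, -461.1160583496094), (41.05156326293945, 16.09335708618164), 39.2247314453125)] (((397.8061218261719, -300.94573974609375), 32.314697265625), np.float64(0.044397215494059936), np.int64(548))
[ 0.48907028 -0.22177959  0.01752462] [ 0.20782079  1.54845126 -1.61246004] [ 0.23672324  0.0370411  -0.08787751]
```

>>> send_rows(deltas=[[5,0,0,0,91.5],[9,-12,0,0,91.5],[9,-30,0,0,91.5],[9,-44,0,0,91.5],[7,-49,0,0,91.5],[5,-50,0,0,91.5],[3,-52,0,0,91.5],[1,-54,0,0,91.5],[-1,-56,0,0,91.5],[-2,-57,0,0,91.5],[-3,-58,0,0,91.5],[-3,-58,0,0,91.5]])

```text
clock: 7.92
eef_pos: [0.431, -0.2248, 0.0176]
ee_rot: [0.707, 0.707, 0.0, 0.0]
force: [-0.8, -0.4, 0.0]
width: 0.0916
finger_force: 0.2
```

```bash
python3 - <<'E'
from h import *
c=capture('top'); o=meas(c); print(o['board']); print(o['holes'],o.get('round'))
s=env.get_state();print(s['eef_pos'],s['force'],s['moment'])
E
```

```text
(((446.6910095214844, -392.54486083984375), (220.8590087890625, 259.04095458984375), 0.4004921019077301), array([[ 335.3589 , -263.7994 ],
       [ 337.16956, -522.8341 ],
       [ 558.02313, -521.2903 ],
       [ 556.21246, -262.2556 ]], dtype=float32))
[((446.2120361328125, -456.5760803222656), (100.09022521972656, 94.10034942626953), 0.47217318415641785)] (((392.6158447265625, -308.62890625), 31.49330711364746), np.float64(0.04363157099435287), np.int64(387))
[ 0.43086877 -0.22479234  0.01756688] [ 0.61781158  0.67537141 -0.22395641] [-0.15157394 -0.03496035 -0.03954501]
```

>>> send_rows(deltas=[[3,4,0,0,91.5],[4,14,0,0,91.5],[2,17,0,0,91.5],[1,17,0,0,91.5],[0,17,0,0,91.5],[-1,17,0,0,91.5],[-2,17,0,0,91.5],[-2,17,0,0,91.5],[4,17,-5,0,91.5],[15,17,-30,0,91.5],[20,17,-65,0,80],[20,0,-100,0,60],[20,-25,-120,0,40],[20,-50,-125,0,40],[20,-60,-125,0,40],[20,-60,-125,0,40]])

```text
clock: 9.3
eef_pos: [0.3688, -0.2042, 0.1428]
ee_rot: [0.708, 0.707, -0.0, -0.0]
force: [-0.1, -0.3, 0.1]
width: 0.0535
finger_force: 0.0
```

```bash
python3 - <<'E'
from h import *
c=capture('top'); o=meas(c); print(o['board']); print(o['holes'],o.get('round'))
s=env.get_state();print(s['eef_pos'],s['force'],s['width'],s['clock'])
cv2.imwrite('pics/top3.png',cv2.resize(c['frame'][100:270,180:410],None,fx=3,fy=3))
E
```

```text
(((444.9202880859375, -380.36163330078125), (221.48277282714844, 289.0811462402344), 1.1688010692596436), array([[ 331.2536 , -238.11005],
       [ 337.15027, -527.13104],
       [ 558.587  , -522.6132 ],
       [ 552.6903 , -233.59222]], dtype=float32))
[((445.4670715332031, -458.906494140625), (100.2141342163086, 95.62803649902344), 0.4585404098033905), ((342.0100402832031, -475.8946838378906), (32.06764602661133, 7.317464828491211), 88.50555419921875), ((548.488525390625, -477.8228759765625), (15.912961959838867, 12.9978609085083), 41.9532470703125)] (((391.0901184082031, -307.13983154296875), 31.57514190673828), np.float64(0.04362621873974252), np.int64(60))
[ 0.37033732 -0.20458543  0.1426136 ] [ 0.82905833 -0.98214954 -0.55530937] 0.04976090951954919 9.35
```

View pics/top3.png

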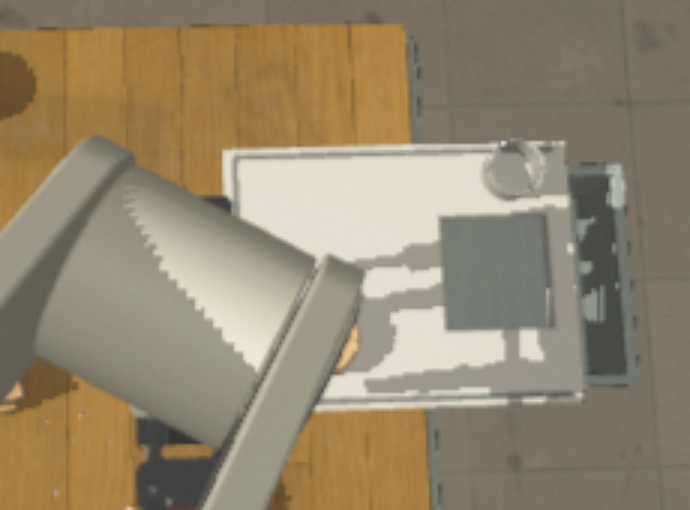

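Board is square, with the opening about 18 mm clear of the edge and the cutter in place. Next is the round, at about (0.392, -0.309). I'll push it diagonally first to bring it onto the opening's axis, then straight through.

>>> send_rows(deltas=[[-10,-3,0,-5,40],[-20,-6,0,-11,40],[-30,-9,0,-18,40],[-42,-12,0,-25,40],[-52,-15,0,-32,40],[-60,-17,10,-38,40],[-60,-17,35,-41,40],[-60,-17,65,-41,40],[-60,-17,90,-41,40],[-60,-17,103,-41,40],[-60,-17,107,-41,40],[-60,-17,107,-41,40]])

```text
clock: 10.35
eef_pos: [0.3538, -0.2642, 0.034]
ee_rot: [0.415, 0.91, 0.0, -0.001]
force: [-0.3, 0.7, -0.4]
width: 0.0399
finger_force: 0.0
```

```bash
python3 - <<'E'
from h import *
s=env.get_state();print(s['eef_pos'],s['ee_rot'],s['force'],s['width'],s['clock'],s['q'][5])
c=capture('side'); cv2.imwrite('pics/side1.png',cv2.resize(c['frame'][150:320,180:380],None,fx=3,fy=3))
E
```

```text
[ 0.35383425 -0.26417176  0.03396738] [ 4.14595837e-01  9.10004400e-01  3.33458417e-04 -1.47369638e-03] [-0.29508187  0.67306842 -0.3514552 ] 0.03987913916638462 10.35 -1.3605508210134236
```

View pics/side1.png

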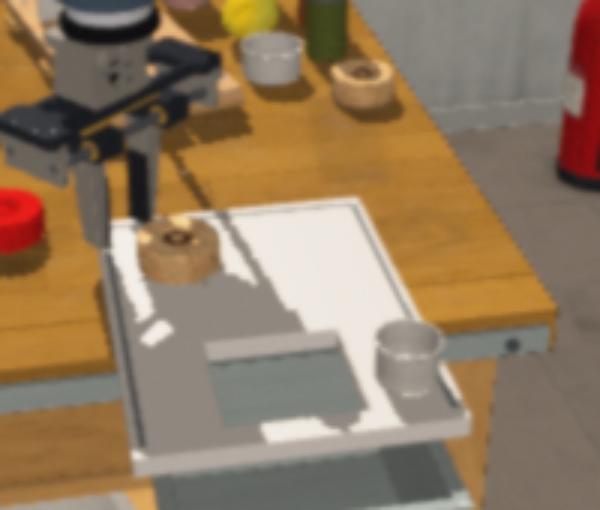

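>>> send_rows(deltas=[[-6,0,-1,0,40],[-14,0,-1,0,40],[-20,0,-1,0,40],[-26,0,-1,0,40],[-32,0,-1,0,40],[-38,0,-1,0,40],[-44,0,-1,0,40],[-50,0,-1,0,40],[-56,0,-1,0,40],[-62,0,-1,0,40],[-68,0,-1,0,40],[-74,0,-1,0,40],[-80,0,-1,0,40],[-86,0,-1,0,40],[-92,0,-1,0,40],[-97,0,-1,0,40],[-100,0,-1,0,40],[-101,0,-1,0,40],[-98,0,-1,0,40],[-90,0,-1,0,40]])

```text
clock: 12.07
eef_pos: [0.4133, -0.3329, 0.0366]
ee_rot: [0.415, 0.91, -0.0, 0.0]
force: [0.0, 1.0, 0.0]
width: 0.0398
finger_force: 0.0
```

```bash
python3 - <<'E'
from h import *
c=capture('top'); o=meas(c); print(o['board']); print(o['holes'],o.get('round'))
s=env.get_state();print(s['eef_pos'],s['ee_rot'],s['force'],s['clock'])
cv2.imwrite('pics/top4.png',cv2.resize(c['frame'][100:270,180:410],None,fx=3,fy=3))
E
```

```text
(((526.9404296875, -256.51806640625), (66.65266418457031, 133.2781524658203), 46.41472244262695), array([[ 455.69418, -234.71475],
       [ 552.23413, -326.60117],
       [ 598.18665, -278.32138],
       [ 501.64673, -186.43497]], dtype=float32))
[] None
[ 0.41118755 -0.33086197  0.0362383 ] [ 4.14710275e-01  9.09952951e-01  2.73796701e-04 -9.69647978e-04] [-0.85041463  1.35520402 -0.63017503] 12.1167
```

View pics/top4.png

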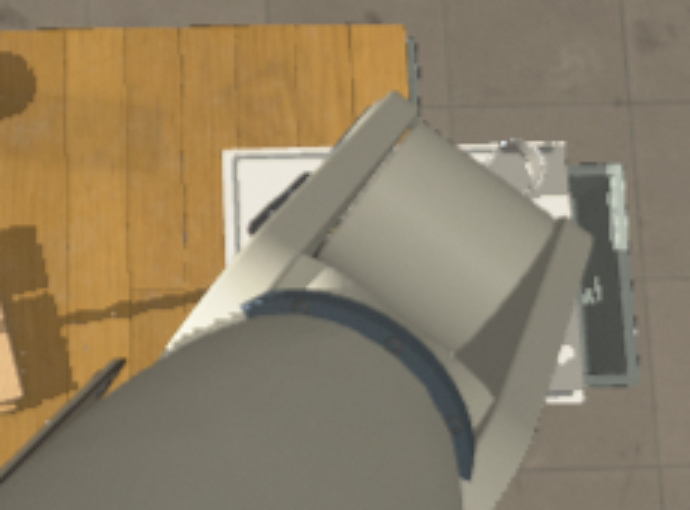

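>>> send_rows(deltas=[[8,0,-5,0,40],[18,0,-20,0,40],[22,0,-45,3,40],[20,5,-60,9,40],[15,15,-60,16,40],[10,25,-60,23,40],[5,35,-60,30,40],[0,43,-60,36,40],[-1,43,-60,41,40],[-1,43,-60,41,40],[-1,43,-60,41,40]])

```text
clock: 13.03
eef_pos: [0.4455, -0.3045, 0.0968]
ee_rot: [0.706, 0.708, -0.0, -0.0]
force: [-0.5, -0.4, 0.4]
width: 0.0397
finger_force: 0.0
```

```bash
python3 - <<'E'
from h import *
s=env.get_state();print(s['eef_pos'],s['ee_rot'],s['width'],s['clock'])
for n in('side','top'):
    c=capture(n);W=cloud(c);hsv=cv2.cvtColor(c['frame'],cv2.COLOR_BGR2HSV)
    b=(c['range_z']>0)&(W[...,0]>.34)&(W[...,0]<.55)&(W[...,1]<-.27)&(W[...,1]>-.52)&(W[...,2]>.03)&(W[...,2]<.05)&(hsv[...,1]>60)&(hsv[...,0]<30)
    Q=W[b]
    if len(Q)>5:
        t=Q[Q[:,2]>.038]; print(n,len(Q),Q.min(0).round(4),Q.max(0).round(4),cv2.minEnclosingCircle((t[:,:2]*1000).astype(np.float32)))
    if n=='side': cv2.imwrite('pics/side2.png',cv2.resize(c['frame'][150:320,180:380],None,fx=3,fy=3))
    else:
        o=meas(c);print(o['board'],o['holes'][:1])
E
```

```text
[ 0.44548092 -0.3045449   0.09676223] [ 7.05965341e-01  7.08246358e-01 -5.75687518e-05 -1.74135114e-04] 0.039725931097234636 13.0333
side 467 [ 0.4105 -0.4643  0.03  ] [ 0.547  -0.3369  0.0457] ((485.8033447265625, -403.4432067871094), 86.30455017089844)
top 118 [ 0.4104 -0.392   0.0315] [ 0.449  -0.3588  0.0427] ((429.6722106933594, -372.2077331542969), 19.020679473876953)
(((435.84527587890625, -476.5820007324219), (199.59671020507812, 94.34657287597656), 0.29893407225608826), array([[ 335.80215, -429.93005],
       [ 336.2944 , -524.2753 ],
       [ 535.8884 , -523.23395],
       [ 535.3961 , -428.88867]], dtype=float32)) []
```

View pics/side2.png

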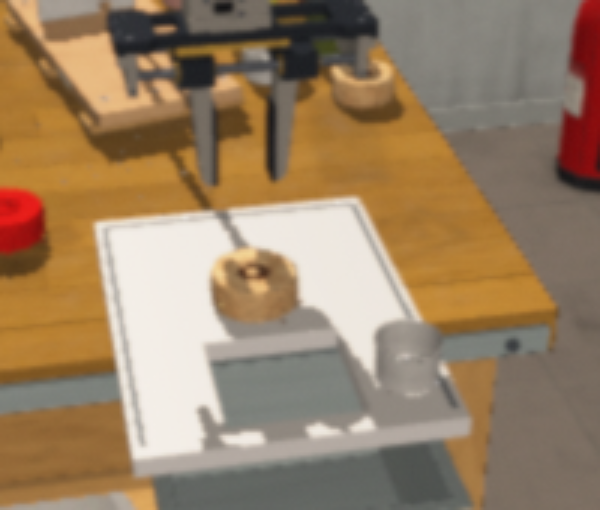

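Side view: the round, at crop (253,290), lies centred in front of the opening at about (0.4445, -0.371). The fingers are aligned behind it, so I push straight through.

>>> send_rows(deltas=[[0,0,20,0,40],[0,0,45,0,40],[0,0,58,0,40],[0,0,60,0,40],[-10,0,60,0,40],[-20,0,60,0,40],[-28,0,60,0,40],[-35,0,60,0,40],[-42,0,60,0,40],[-49,0,60,0,40],[-56,0,60,0,40],[-63,0,60,0,40],[-70,0,60,0,40],[-77,0,60,0,40],[-84,0,60,0,40],[-91,0,60,0,40],[-98,0,60,0,40],[-105,0,60,0,40],[-112,0,60,0,40],[-112,0,60,0,40]])

```text
clock: 14.8
eef_pos: [0.4462, -0.4186, 0.0367]
ee_rot: [0.707, 0.707, -0.0, 0.001]
force: [0.5, -0.2, 0.4]
width: 0.0397
finger_force: 0.0
```

```bash
cat >> h.py <<'E'
def seen(c):
    W=cloud(c);hsv=cv2.cvtColor(c['frame'],cv2.COLOR_BGR2HSV)
    b=(c['range_z']>0)&(W[...,0]>.36)&(W[...,0]<.53)&(W[...,1]<-.3)&(W[...,1]>-.6)&(W[...,2]>-.12)&(W[...,2]<.07)&(hsv[...,1]>70)&(hsv[...,0]<30)&(hsv[...,2]>60)
    b=cv2.morphologyEx(b.astype(np.uint8),cv2.MORPH_OPEN,np.ones((2,2)))>0
    Q=W[b]; return len(Q),(np.percentile(Q,3,0).round(3),np.median(Q,0).round(3),np.percentile(Q,97,0).round(3)) if len(Q) else None
E
python3 - <<'E'
from h import *
s=env.get_state();print(s['eef_pos'],s['force'],s['clock'])
for n in('side','top'): print(n,seen(capture(n)))
E
```

```text
[ 0.44621816 -0.41863085  0.03668339] [ 0.5068525  -0.19694555  0.41846484] 14.8
side (273, (array([ 0.414, -0.577, -0.081]), array([ 0.448, -0.489, -0.078]), array([ 0.476, -0.472, -0.005])))
top (0, None)
```

The round is now at z about -0.08, down in the pan. I retreat clear and verify.

>>> send_rows(deltas=[[8,0,-10,0,40],[20,0,-40,0,40],[40,0,-80,0,40],[70,0,-115,0,40],[105,0,-150,0,40],[140,0,-185,0,40],[175,0,-215,0,40],[205,0,-240,0,40],[230,0,-260,0,40],[240,0,-270,0,40],[240,0,-270,0,40],[240,0,-270,0,40]])

```text
clock: 15.9
eef_pos: [0.4461, -0.1758, 0.3081]
ee_rot: [0.706, 0.708, 0.001, 0.001]
force: [-0.3, -0.2, -1.2]
width: 0.04
finger_force: 0.0
```

```bash
python3 - <<'E'
from h import *
s=env.get_state();print(s['eef_pos'],s['force'],s['clock'])
c=capture('top');print(seen(c));o=meas(c);print(o['board'],o['holes'])
d=capture('side');print(seen(d))
cv2.imwrite('pics/end.png',np.hstack([cv2.resize(x['frame'][90:310,170:410],None,fx=1.65,fy=1.65) for x in (c,d)]))
E
```

```text
[ 0.44613142 -0.17580787  0.30810497] [-0.34972076 -0.21335626 -1.18555375] 15.9
(427, (array([ 0.417, -0.525, -0.106]), array([ 0.444, -0.494, -0.08 ]), array([ 0.472, -0.466, -0.077])))
(((446.070068359375, -379.11016845703125), (221.58670043945312, 289.15863037109375), 0.4106629192829132), array([[ 334.24332, -235.32866],
       [ 336.31583, -524.47986],
       [ 557.89685, -522.89166],
       [ 555.82434, -233.74048]], dtype=float32)) [((445.52777099609375, -458.7527770996094), (100.34459686279297, 95.31220245361328), 0.24939844012260437)]
(258, (array([ 0.422, -0.575, -0.081]), array([ 0.449, -0.488, -0.078]), array([ 0.479, -0.471, -0.006])))
```

View pics/end.png

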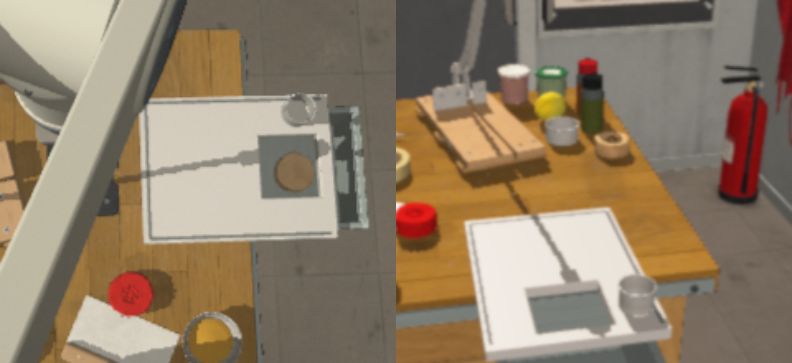

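The end picture shows the round lying in the pan, seen through the opening at (295,171). The board is square within 0.4° and clear by about 18 mm, the cutter is standing, and the other things are unmoved.

```bash
python3 -c "
from rig import env
print(env.close_job())"
```

```text
the job is handed in; nothing more can be done
None
```

The job is done and handed in at about 16 s: the board is square to within about 0.4°, its opening about 18 mm clear of the edge, the spoilt round is in the waste pan, and the small cutter and everything else visible in the final pictures are undisturbed.

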